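# Hang the tasting cup by its jar

## Task

Take the carrier with the round cup and hook it over the steel rail at the end where no jars stand behind it (the left end, seen from the robot). Then slide it along the rail, without lifting it off, until it hangs centred in front of the tall jar, measured square to the rail, and let go so that it hangs still. Do not shift the carrier with the square cup or the tall jar.

Things in the scene. Friction and masses are not known exactly. Their poses are not given: they have to be found in the camera images.
- round_carrier: Steel carrier to hang, loose, 0.2 kg: round cup, 60 mm across, 48 high. Origin: centre of its underside. Over it a 26 mm wide hook: a strap up its -x rim, a roof-shaped ridge over the centre, a free lip on +x that ends at x 25, height 95 (mouth above the rim 47 high, open to +x). Grip tab on the ridge: 10 (x) by 26 (y), height 118 to 163. Hung, it swings freely, the rail's axis 110 above its underside.
- square_carrier: Bystander, not to be moved: the same steel hook and tab, at the same heights, on a square open cup, 60 x 60 mm and 48 mm high. Loose, standing on the table. Origin: centre of its underside. It, the round carrier and a low steel bowl stand about 140 mm apart in a row before the rail, in any order.
- rail: Fixed rail stand: a level round steel bar, 12 mm thick, its axis 165 mm above the table, along y from -290 to 290 mm, a 14 mm post with a 70 mm round foot at each end. Origin: on the table under the bar's middle; x points away from the robot, y to its left. First hang the carrier, mouth to +x, between y = 120 and 250 mm; at y = 190 post and table things are well clear.
- tall_jar: The tall one of three loose glass jars with steel lids in a row 120 mm beyond the rail, in any order, 110 mm apart, behind the middle and right of the rail: 165 mm high, 83 mm across; the others are 110 mm high. 0.6 kg. Origin: centre of its underside; its y is parallel to the rail's. It marks where, along the rail, the carrier must hang.

How it is judged:
By the outcome, as a careful person would: the job done as asked, in the order asked, and still so for the second after the job is handed in, with the robot touching nothing.
It also fails if it takes over 54 s, if anything falls off the work surface, if the arm or the gripper's body presses on something with over 40 N, if the wrist force passes 120 N, or if a joint passes its speed limit or range.

## Robot

A 7-joint arm with a two-finger parallel gripper is mounted at the origin on the work surface. World frame = base frame: x ahead of the robot, y to its left, z up, the work surface at z = 0. Lengths are in m, angles in rad, forces in N, time in s.
With the tool pointing down it reaches from about 0.4 to 0.85 m from the base axis. Payload 4.5 kg.
Tool frame: the origin (TCP) lies midway between the tips of the shut fingers; the grasp point (between the pads) lies 19 mm behind it; z points along the fingers, y is the line along which they close (so a half turn about z gives the same grasp; the last joint's range is limited). The gripper opens to 88 mm and grips with 3 to 60 N. Pads are 18 mm wide; open, the fingers measure 123 mm over their backs; the gripper's body (75 mm by 187 mm) begins 45 mm behind the grasp point.
Start: joints at [-1.272, 0.689, -0.195, 1.565, 0.157, 0.902, -0.215], TCP at [0.164, 0.603, 0.239] pointing down, gripper open.
Joint ranges: [-3.01, 3.01], [-0.46, 2.08], [-1.47, 1.51], [0.13, 2.56], [-1, 4.14], [0.04, 2.09], [-2.66, 2.66]. Speed limits (rad/s): [2.57, 2.57, 3.14, 3.14, 3.14, 3.14, 3.14].

## Interface

Orientations are given as a unit quaternion [x, y, z, w].
In Python, from plant import r, eyes, finish_job gives the robot as it stands. The module is installed in compiled form; this text tells all that it offers.
- The arm moves only by the tool move_arm, never from a script. Its argument "motion" is a list of rows, each a list of 7 numbers: the shift along the tool's x, y, z in mm, then the turn, a rotation vector about the tool's x, y, z in degrees, then the closure, from 0 (fully open) to 1 (shut). A call has 1 to 5 rows; each row is the pose to reach, as a shift and turn from the pose commanded when the call began, along the tool's axes at that moment; what a row does not reach only later rows make up. A row lasts 1/8 s, in which the tool goes at most 62.5 mm and 10.7 degrees, less where a joint would pass 70% of its speed; a pose out of reach is approached as far as the arm can. A call with a gripper value outside its range is refused whole. The fingers move at their own pace and stop on an object; "newtons" is the grip in N (left out, the last holds). Time passes only in rows, so rows that repeat a pose let the fingers close. It gives the time, the measured TCP pose, the force, the opening and the grip force at its end, in the units of the state.
- r.get_state(): the state, without advancing time (a new reading comes with each control period).
- eyes.snapshot(name): name is "scene" or "top"; returns a dict with "frame" (400x640x3 uint8, red, green, blue), "z_map" (400x640 float32, m along the optical axis (not along the pixel's ray), 0 where there is no reading), "intrinsics" (3x3 intrinsics, pixels), "world_to_cam" (4x4, takes a point from world to camera coordinates). Camera axes: x right, y down, z forward; pixel columns grow to the right and rows downward; lengths in m; the calibration is good to about 2 mm. A picture is of the moment at which its call begins.
- finish_job(): hands the job in; it is judged then, once.
The state is a dict: "clock": time; "q": joint angles; "qd": joint speeds; "joint_torque": joint torques, N m; "tool_pos": TCP position; "eef_rot": TCP orientation; "contact_force": force on the tool from outside, world axes, zero at the start; "moment": the same for the moment, N m; "opening": opening from 0.0 (shut) to 1.0 (fully open); "finger_force": force on a finger pad.
Only numpy, scipy, OpenCV 4.12 (cv2) and the standard library are available. Lean on these libraries where they do the work, as an engineer would, in place of code of your own. Each camera call takes 0.05 s, during which the arm holds its last target. There are 200 camera calls.

## Working session

There is one attempt and no reset: what is moved stays moved. The work goes in short steps, Python scripts to look and compute and a tool call to move; the robot and the scene stay as the last step left them, time stands still between calls to the robot, and variables do not carry over. Pictures are saved under pics/ and viewed, at most 10 in all, crops included, and the job is handed in when it is done.

Besides the shell and the picture viewer there is one more tool, called after "Request:" as a command line: name --pt "numbers of a row" for each row, then --argument value for the rest. move_arm: Moves the arm, as the interface text tells. Its arguments: {"type":"object","properties":{"motion":{"type":"array","items":{"type":"array","items":{"type":"number"}}},"newtons":{"type":"number"}},"required":["motion"]}

```bash
mkdir -p pics; cat > h.py <<'E'
import numpy as np, cv2
from plant import r, eyes, finish_job
def cloud(s):
    K=s["intrinsics"];T=np.linalg.inv(s["world_to_cam"]);z=s["z_map"]
    v,u=np.mgrid[:400,:640]
    P=np.stack([(u-K[0,2])/K[0,0]*z,(v-K[1,2])/K[1,1]*z,z],-1)
    W=P@T[:3,:3].T+T[:3,3]; W[z==0]=np.nan
    return W
def save(s,n): cv2.imwrite(f"pics/{n}.png",s["frame"][:,:,::-1])
E
python3 - <<'E'
from h import *
for n in("scene","top"):
    s=eyes.snapshot(n);save(s,n);np.savez(n,**s)
    print(n,np.linalg.inv(s["world_to_cam"]).round(3).tolist(),s["intrinsics"].round(1).tolist())
st=r.get_state();print({k:np.round(v,3).tolist() for k,v in st.items()})
E
```

```text
scene [[0.84, 0.473, -0.265, 0.828], [0.542, -0.73, 0.416, -0.447], [0.003, -0.493, -0.87, 0.73], [0.0, 0.0, 0.0, 1.0]] [[432.1, 0.0, 317.4], [0.0, 432.1, 197.0], [0.0, 0.0, 1.0]]
top [[0.023, -0.988, 0.152, 0.475], [-1.0, -0.022, 0.005, -0.109], [-0.002, -0.152, -0.988, 0.824], [0.0, 0.0, 0.0, 1.0]] [[504.0, 0.0, 320.9], [0.0, 504.0, 202.3], [0.0, 0.0, 1.0]]
{'clock': 0.1, 'q': [-1.272, 0.69, -0.195, 1.566, 0.157, 0.903, -0.215], 'qd': [0.001, -0.002, 0.001, -0.003, -0.001, -0.0, 0.0], 'joint_torque': [-0.004, -52.851, -1.272, -15.384, -0.052, 0.002, 0.0], 'tool_pos': [0.163, 0.603, 0.238], 'eef_rot': [0.132, 0.991, -0.001, -0.0], 'contact_force': [0.302, -0.086, 1.123], 'moment': [0.022, 0.004, -0.005], 'finger_force': 0.0, 'opening': 0.999}
```

View pics/scene.png

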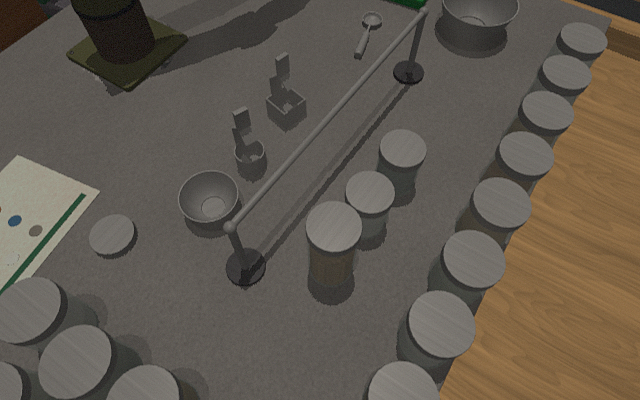

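View pics/top.png

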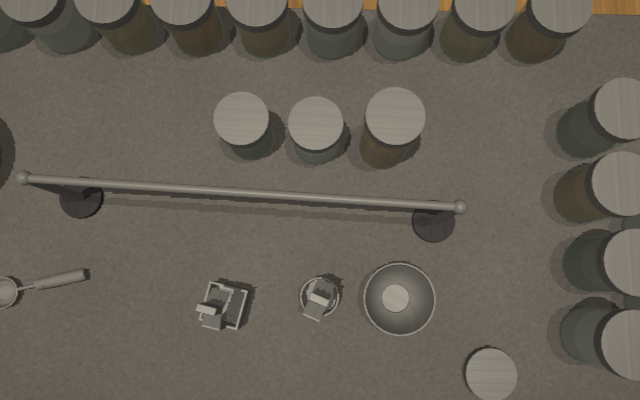

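Scene: round carrier at about (245,140), between the square one (285,95) and the bowl (208,195); the tall jar (333,228) is rightmost. Top: round carrier (320,297), square (225,305), tall jar lid (395,117), and rail from (22,177) to (460,208), so its left end is at the image's left.

```bash
python3 - <<'E'
from h import *
from scipy import ndimage as nd
for n in("top","scene"):
    s=dict(np.load(n+".npz"));W=cloud(s);X,Y,Z=W[...,0],W[...,1],W[...,2]
    Tc=s["world_to_cam"]
    print(n,"table z",np.nanmedian(Z[(X>.4)&(X<.8)&(abs(Y)<.3)]))
    # things >0.1 in the region
    m=np.nan_to_num((Z>.085)&(X>.35)&(X<.85)&(Y<.55)&(Y>-.5)).astype(bool)
    L,k=nd.label(m,np.ones((3,3)))
    for i in range(1,k+1):
        q=L==i
        if q.sum()<25: continue
        w=W[q];v,u=np.nonzero(q)
        print(i,q.sum(),"uv",u.mean().round(),v.mean().round(),"min",w.min(0).round(3),"max",w.max(0).round(3),"mean",w.mean(0).round(3),"med z",np.median(w[:,2]).round(3))
    # jar lids
    m=np.nan_to_num((Z>.157)&(Z<.173)&(X>.5)&(X<.85)&(Y<.3)&(Y>-.45)).astype(bool)
    L,k=nd.label(m)
    for i in range(1,k+1):
        q=L==i
        if q.sum()>300:
            c,_=cv2.findContours((q*255).astype(np.uint8),0,1)[0:2]
            w=W[q];h,rad=cv2.minEnclosingCircle(w[:,:2].astype(np.float32));print("flat",q.sum(),np.round(h,4),round(rad,4),np.median(w[:,2]))
E
```

```text
top table z 0.00027305530421939395
1 155 uv 30.0 25.0 min [0.847 0.329 0.086] max [0.85  0.36  0.124] mean [0.849 0.344 0.108] med z 0.109
3 160 uv 105.0 26.0 min [0.846 0.215 0.086] max [0.85  0.244 0.123] mean [0.849 0.229 0.108] med z 0.109
4 170 uv 181.0 28.0 min [0.847 0.098 0.086] max [0.85  0.13  0.121] mean [0.849 0.114 0.108] med z 0.109
5 170 uv 255.0 29.0 min [ 0.846 -0.015  0.086] max [0.85  0.016 0.122] mean [0.849 0.    0.108] med z 0.109
7 167 uv 331.0 31.0 min [ 0.846 -0.131  0.086] max [ 0.85  -0.098  0.122] mean [ 0.848 -0.115  0.108] med z 0.109
9 168 uv 407.0 33.0 min [ 0.846 -0.245  0.085] max [ 0.85  -0.214  0.122] mean [ 0.848 -0.229  0.107] med z 0.108
10 180 uv 482.0 34.0 min [ 0.846 -0.359  0.085] max [ 0.85  -0.328  0.123] mean [ 0.849 -0.344  0.107] med z 0.108
12 185 uv 558.0 36.0 min [ 0.845 -0.475  0.085] max [ 0.85  -0.443  0.122] mean [ 0.849 -0.459  0.107] med z 0.108
22 3471 uv 392.0 122.0 min [ 0.657 -0.244  0.085] max [ 0.74  -0.162  0.168] mean [ 0.692 -0.2    0.157] med z 0.164
23 2556 uv 241.0 120.0 min [ 0.667 -0.025  0.087] max [0.749 0.057 0
[... 1417 characters left out ...]
0.13 ] med z 0.127
15 1713 uv 402.0 151.0 min [ 0.669 -0.026  0.085] max [0.752 0.058 0.114] mean [0.712 0.009 0.109] med z 0.111
18 5076 uv 347.0 219.0 min [ 0.659 -0.245  0.085] max [ 0.747 -0.053  0.169] mean [ 0.706 -0.17   0.138] med z 0.147
25 658 uv 54.0 291.0 min [ 0.364 -0.5    0.085] max [ 0.437 -0.483  0.134] mean [ 0.41  -0.492  0.123] med z 0.13
29 233 uv 105.0 335.0 min [ 0.488 -0.5    0.085] max [ 0.536 -0.493  0.135] mean [ 0.517 -0.497  0.122] med z 0.13
30 711 uv 166.0 379.0 min [ 0.586 -0.5    0.085] max [ 0.657 -0.483  0.134] mean [ 0.626 -0.493  0.126] med z 0.131
flat 1997 [ 0.5923 -0.0016] 0.296 0.17079758755049068
flat 2401 [ 0.7001 -0.2029] 0.0426 0.16622214348313258
```

```bash
python3 - <<'E'
from h import *
for n in("top","scene"):
    s=dict(np.load(n+".npz"));W=cloud(s).reshape(-1,3);W=W[~np.isnan(W[:,0])]
    R=W[(W[:,0]>.54)&(W[:,0]<.63)&(abs(W[:,1])<.27)&(W[:,2]>.145)]
    p=np.polyfit(R[:,1],R[:,0],1);print(n,"rail x0,slope,deg",p[1].round(4),p[0].round(4),np.degrees(np.arctan(p[0])).round(2),"z top",[np.percentile(R[abs(R[:,1]-y)<.03][:,2],97).round(4) for y in(-.2,0,.2)])
    C=W[(abs(W[:,0]-.445)<.045)&(abs(W[:,1]+.105)<.04)]
    for a,b in((.1595,.17),(.125,.158),(.112,.122),(.1,.112),(.09,.1),(.055,.088),(.04,.05)):
        q=C[(C[:,2]>a)&(C[:,2]<b)]
        if len(q)<8: continue
        rc=cv2.minAreaRect(q[:,:2].astype(np.float32)*1000)
        print(a,b,len(q),"rect",np.round(rc[0],1),np.round(rc[1],1),round(rc[2],1),"mean",q.mean(0).round(4))
s=dict(np.load("top.npz"))
a=cv2.resize(s["frame"][255:345,270:370],None,fx=5,fy=5,interpolation=2)
s=dict(np.load("scene.npz"));b=cv2.resize(s["frame"][95:185,205:275],None,fx=5,fy=5,interpolation=2)
cv2.imwrite("pics/crop.png",np.clip(np.hstack([a[:450,100:500],b])*1.6,0,255).astype(np.uint8)[:,:,::-1])
E
```

```text
top rail x0,slope,deg 0.5869 0.0454 2.6 z top [np.float64(0.1722), np.float64(0.172), np.float64(0.1718)]
0.1595 0.17 156 rect [ 450.  -104.9] [25.8  9.9] 68.2 mean [ 0.45   -0.1048  0.1626]
0.125 0.158 15 rect [ 454.8 -106.5] [24.3  0.2] 68.4 mean [ 0.4549 -0.1062  0.1441]
0.112 0.122 135 rect [ 450.2 -104.5] [25.9 24.6] 66.2 mean [ 0.4513 -0.1056  0.115 ]
0.1 0.112 329 rect [ 450.2 -104.9] [25.9 49.2] 68.0 mean [ 0.4508 -0.105   0.106 ]
0.09 0.1 108 rect [ 447.3 -103.6] [25.8 55.6] 68.4 mean [ 0.4314 -0.0977  0.0964]
0.04 0.05 195 rect [ 452.  -105.6] [59.6 54.3] 67.7 mean [ 0.4532 -0.1067  0.0471]
scene rail x0,slope,deg 0.5911 0.0451 2.58 z top [np.float64(0.1734), np.float64(0.1732), np.float64(0.1736)]
0.1595 0.17 96 rect [ 452.6 -105.5] [26.1 12.3] 68.5 mean [ 0.4523 -0.1063  0.1634]
0.125 0.158 194 rect [ 454.9 -107.6] [27.1 10.1] 49.6 mean [ 0.455  -0.1078  0.1418]
0.112 0.122 101 rect [ 452.1 -105.4] [25.7 26.5] 66.7 mean [ 0.4579 -0.1087  0.1165]
0.1 0.112 146 rect [ 451.7 -105.8] [25.7 49.3] 70.5 mean [ 0.4665 -0.1118  0.1062]
0.09 0.1 10 rect [ 444.8 -112. ] [ 8.4 54.2] 67.3 mean [ 0.4316 -0.1078  0.096 ]
0.055 0.088 70 rect [ 423.4 -100.7] [12.6  5.7] 69.2 mean [ 0.4235 -0.1019  0.0704]
0.04 0.05 208 rect [ 453.8 -107.4] [58.  56.9] 36.0 mean [ 0.4558 -0.1118  0.046 ]
```

View pics/crop.png

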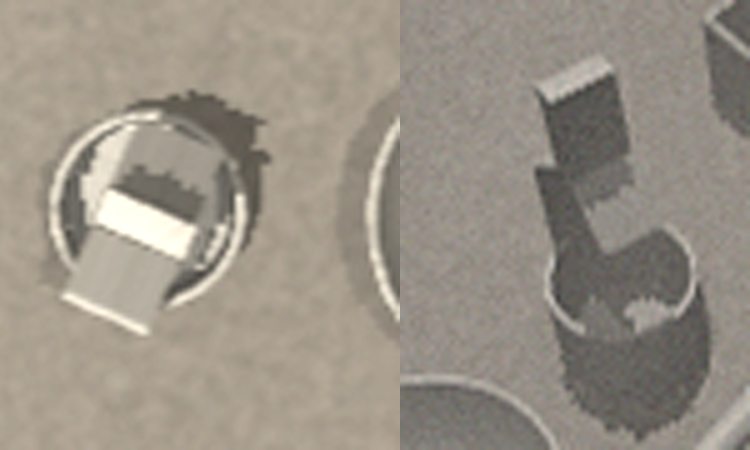

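The strap is at (0.4235, -0.10), on the robot's side, so the carrier's +x points away from the robot at about -21.8°. The rail's yaw is -2.6°. The mouth orientation is good.

```bash
cat >> h.py <<'E'
from scipy.spatial.transform import Rotation as Ro
def plan(*wps):
    """wps: (x,y,z of TCP, world azimuth of tool y in deg); print tool-frame shift mm and turn deg from now"""
    st=r.get_state();R0=Ro.from_quat(st["eef_rot"]);p0=np.array(st["tool_pos"])
    print("t",round(st["clock"],2),"tcp",p0.round(4),"yaz",np.degrees(np.arctan2(*R0.apply([0,1,0])[[1,0]])).round(1),"q",np.round(st["q"],2),"F",np.round(st["contact_force"],1),"open",round(st["opening"],3))
    for x,y,z,a in wps:
        a=np.radians(a);ty=np.array([np.cos(a),np.sin(a),0]);tz=np.array([0,0,-1.]);tx=np.cross(ty,tz)
        R1=Ro.from_matrix(np.c_[tx,ty,tz])
        print(R0.inv().apply(np.array([x,y,z])-p0).__mul__(1000).round(1),np.degrees((R0.inv()*R1).as_rotvec()).round(1))
E
python3 -c "
from h import *
plan((.42,.3,.25,25),(.451,-.105,.25,-21.8))"
```

```text
t 0.1 tcp [0.1635 0.6027 0.238 ] yaz 74.8 q [-1.27  0.69 -0.19  1.57  0.16  0.9  -0.22] F [ 0.3 -0.1  1.1] open 0.999
[-326.8 -225.   -11.6] [-0.1  0.  49.8]
[-462.7 -607.8  -10.9] [-0.1  0.1 96.6]
```

Request:
move_arm --pt "-62 -20 -11 0 0 10 0" --pt "-120 -50 -11 0 0 20 0" --pt "-178 -78 -11 0 0 30 0" --pt "-230 -115 -11 0 0 40 0" --pt "-280 -160 -11 0 0 50 0"

```text
clock: 0.72
tool_pos: [0.3855, 0.3856, 0.2495]
eef_rot: [0.541, 0.841, 0.0, 0.0]
contact_force: [0.5, -0.3, 0.4]
opening: 0.997
finger_force: 0.0
```

```bash
python3 -c "
from h import *
plan((.451,-.105,.25,-21.8))"
```

```text
t 0.72 tcp [0.3855 0.3856 0.2495] yaz 24.5 q [-0.88  0.57  0.02  1.8  -0.02  0.77 -0.42] F [ 0.5 -0.3  0.4] open 0.997
[-473.6 -143.7   -0.5] [ 0.  -0.  46.3]
```

Request:
move_arm --pt "-60 -15 0 0 0 9 0" --pt "-119 -33 0 0 0 18 0" --pt "-178 -50 0 0 0 27 0" --pt "-237 -69 0 0 0 36 0" --pt "-296 -88 0 0 0 46 0"

```text
clock: 1.35
tool_pos: [0.4285, 0.0798, 0.2497]
eef_rot: [0.826, 0.563, 0.0, -0.0]
contact_force: [0.5, 0.5, 0.8]
opening: 1.0
finger_force: 0.0
```

```bash
python3 -c "
from h import *
plan((.451,-.105,.25,-21.8))"
```

```text
t 1.35 tcp [0.4285 0.0798 0.2497] yaz -21.5 q [-0.44  0.44  0.23  2.11 -0.17  0.61 -0.47] F [0.5 0.5 0.8] open 1.0
[-163.8   88.6   -0.3] [ 0.  -0.   0.3]
```

Request:
move_arm --pt "-54 29 0 0 0 0 0" --pt "-108 58 0 0 0 0 0" --pt "-150 81 0 0 0 0 0" --pt "-164 88.5 0 0 0 0 0" --pt "-164 88.5 25 0 0 0 0"

```text
clock: 1.98
tool_pos: [0.4531, -0.1043, 0.2254]
eef_rot: [0.826, 0.564, 0.001, 0.001]
contact_force: [-0.8, 0.7, -0.2]
opening: 1.003
finger_force: 0.0
```

Request:
move_arm --pt "0 0 30 0 0 0 0" --pt "0 0 60 0 0 0 0" --pt "0 0 85 0 0 0 0" --pt "0 0 97 0 0 0 0.2" --pt "0 0 97 0 0 0 0.2"

```text
clock: 2.6
tool_pos: [0.4515, -0.1024, 0.1273]
eef_rot: [0.825, 0.566, -0.0, -0.001]
contact_force: [-0.8, -0.0, -0.3]
opening: 0.812
finger_force: 0.0
```

```bash
python3 -c "
from h import *
plan((.451,-.105,.127,-21.8))
for n in('top','scene'):
  s=eyes.snapshot(n);save(s,n+'2')
a=[cv2.imread(f'pics/{n}2.png') for n in('top','scene')]
c=[cv2.resize(a[0][180:380,200:460],(390,300)),cv2.resize(a[1][20:220,130:390],(390,300))]
cv2.imwrite('pics/g.png',np.clip(np.hstack(c)*1.5,0,255))"
```

```text
t 2.6 tcp [ 0.4515 -0.1024  0.1273] yaz -21.1 q [ 0.06  0.69  0.1   2.15 -0.21  0.31 -0.03] F [-0.8 -0.  -0.3] open 0.812
[-2.6  0.4  0.3] [-0.1 -0.   0.7][ WARN:0@0.937] global loadsave.cpp:1063 imwrite_ Unsupported depth image for selected encoder is fallbacked to CV_8U.
```

View pics/g.png

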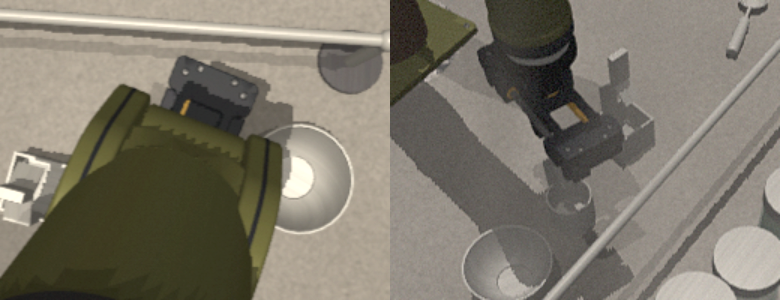

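The gripper straddles the round carrier's tab (scene crop about (580,150)). The square carrier and the bowl are clear.

Request:
move_arm --pt "-2.5 0.4 0 0 0 0.7 0.5" --pt "-2.5 0.4 0 0 0 0.7 0.8" --pt "-2.5 0.4 0 0 0 0.7 1" --pt "-2.5 0.4 0 0 0 0.7 1" --pt "-2.5 0.4 0 0 0 0.7 1" --newtons 25

```text
clock: 3.32
tool_pos: [0.4513, -0.1056, 0.1277]
eef_rot: [0.828, 0.56, 0.0, -0.0]
contact_force: [0.1, 0.6, -1.0]
opening: 0.255
finger_force: 0.0
```

Request:
move_arm --pt "0 0 0 0 0 0 1" --pt "0 0 0 0 0 0 1" --pt "0 0 -4 0 0 0 1" --pt "0 0 -10 0 0 0 1" --pt "0 0 -20 0 0 0 1"

```text
clock: 3.95
tool_pos: [0.4511, -0.1057, 0.1481]
eef_rot: [0.828, 0.56, -0.0, -0.0]
contact_force: [0.3, 0.0, -2.2]
opening: 0.112
finger_force: 25.0
```

```bash
python3 -c "
from h import *
plan((.45,-.105,.225,-2.6))"
```

```text
t 3.95 tcp [ 0.4511 -0.1057  0.1481] yaz -21.9 q [ 0.05  0.65  0.12  2.14 -0.21  0.36 -0.04] F [ 0.3  0.  -2.2] open 0.112
[  0.2  -1.4 -76.9] [ -0.   -0.  -19.3]
```

Gripped: opening is 9.9 mm, the tab's 10 mm. Next: lift clear of everything, then travel to the left end.

Request:
move_arm --pt "0 0 -25 0 0 0 1" --pt "0 0 -55 0 0 0 1" --pt "0 0 -90 0 0 -2 1" --pt "0 0 -125 0 0 -6 1" --pt "0 0 -155 0 0 -10 1"

```text
clock: 4.58
tool_pos: [0.451, -0.1058, 0.3047]
eef_rot: [0.776, 0.631, 0.0, 0.0]
contact_force: [1.0, -0.2, -2.5]
opening: 0.11
finger_force: 25.0
```

```bash
python3 -c "
from h import *
plan((.49,.04,.32,-2.6),(.505,.19,.32,-2.6))"
```

```text
t 4.58 tcp [ 0.451  -0.1058  0.3047] yaz -11.7 q [ 0.01  0.39  0.18  1.96 -0.09  0.8   0.03] F [ 1.  -0.2 -2.5] open 0.11
[150.7   8.5 -15.3] [ 0.1  0.  -9.1]
[300.6  -7.3 -15.3] [ 0.1  0.  -9.1]
```

Request:
move_arm --pt "20 2 -12 0 0 -3 1" --pt "55 4 -15 0 0 -6 1" --pt "95 6 -15 0 0 -9 1" --pt "140 8 -15 0 0 -9 1" --pt "185 5 -15 0 0 -9 1"

```text
clock: 5.2
tool_pos: [0.4939, 0.0773, 0.3171]
eef_rot: [0.724, 0.69, -0.0, -0.001]
contact_force: [0.4, 1.1, -1.3]
opening: 0.109
finger_force: 25.0
```

```bash
python3 -c "
from h import *
plan((.505,.19,.32,-2.6),(.505,.19,.221,-2.6))"
```

```text
t 5.2 tcp [0.4939 0.0773 0.3171] yaz -2.8 q [-0.32  0.42  0.12  1.84 -0.06  0.89 -0.23] F [ 0.4  1.1 -1.3] open 0.109
[113.1   5.6  -2.9] [-0.1 -0.  -0.2]
[113.    5.7  96.1] [-0.1 -0.  -0.2]
```

Request:
move_arm --pt "40 2 0 0 0 0 1" --pt "80 4 0 0 0 0 1" --pt "105 5.5 10 0 0 0 1" --pt "113 5.5 40 0 0 0 1" --pt "113 5.5 70 0 0 0 1"

```text
clock: 5.82
tool_pos: [0.5041, 0.19, 0.2462]
eef_rot: [0.723, 0.691, -0.0, -0.001]
contact_force: [0.2, -0.2, -1.8]
opening: 0.113
finger_force: 25.0
```

Request:
move_arm --pt "0 0 18 0 0 0 1" --pt "0 0 26 0 0 0 1" --pt "0 0 26 0 0 0 1" --pt "0 0 26 0 0 0 1"

```text
clock: 6.32
tool_pos: [0.5058, 0.1874, 0.2224]
eef_rot: [0.725, 0.689, 0.001, 0.0]
contact_force: [0.1, -0.1, -1.6]
opening: 0.115
finger_force: 25.0
```

```bash
python3 - <<'E'
from h import *
plan((.505,.19,.221,-2.6),(.5976,.186,.221,-2.6))
s=eyes.snapshot("scene");save(s,"s3");t=eyes.snapshot("top");save(t,"t3")
c=[cv2.resize(t["frame"][100:300,20:280],(390,300)),cv2.resize(s["frame"][0:130,260:429],(390,300))]
cv2.imwrite('pics/g3.png',np.clip(np.hstack(c)*1.5,0,255).astype(np.uint8)[:,:,::-1])
for s in (s,t):
    W=cloud(s).reshape(-1,3);W=W[~np.isnan(W[:,0])]
    C=W[(W[:,0]>.46)&(W[:,0]<.57)&(abs(W[:,1]-.19)<.045)]
    for a,b in((.085,.13),(.135,.15),(.175,.19),(.19,.205)):
        q=C[(C[:,2]>a)&(C[:,2]<b)]
        if len(q)>8:
            rc=cv2.minAreaRect(q[:,:2].astype(np.float32)*1000);print(a,len(q),np.round(rc[0],1),np.round(rc[1],1),round(rc[2],1),q.min(0).round(3),q.max(0).round(3))
E
```

```text
t 6.33 tcp [0.5058 0.1874 0.2224] yaz -2.9 q [-0.5   0.6   0.09  1.85 -0.08  0.69 -0.41] F [ 0.1 -0.1 -1.6] open 0.115
[ 2.6 -0.9  1.4] [ 0.1 -0.  -0.3]
[ 3.2 91.8  1.5] [ 0.1 -0.  -0.3]
0.085 612 [506.5 187. ] [58.1 60.6] 47.2 [0.476 0.156 0.095] [0.537 0.219 0.13 ]
0.135 309 [506.9 187.4] [60.9 58.9] 73.9 [0.476 0.156 0.135] [0.537 0.218 0.15 ]
0.175 42 [477.9 187. ] [23.8  5.9] 87.5 [0.475 0.175 0.175] [0.481 0.199 0.19 ]
0.19 136 [504.6 186.6] [27.3 55.1] 88.7 [0.477 0.173 0.191] [0.532 0.201 0.205]
0.085 1363 [505.5 186.1] [58.  57.3] 61.4 [0.474 0.157 0.093] [0.534 0.216 0.13 ]
0.135 249 [503.9 177.4] [40.2 60.3] 89.1 [0.474 0.157 0.135] [0.534 0.198 0.149]
0.175 65 [477.5 189. ] [ 6.2 26.5] 1.3 [0.474 0.176 0.176] [0.481 0.202 0.19 ]
0.19 367 [502.2 187.5] [26.6 55.5] 87.4 [0.474 0.173 0.19 ] [0.53  0.202 0.205]
```

View pics/g3.png

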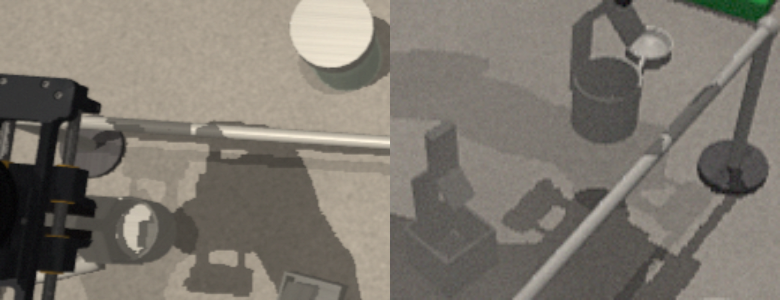

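The carrier hangs upright in the gripper (scene crop about (605,95)), its mouth facing the rail and clear of it. Moving it in level by 92 mm.

Request:
move_arm --pt "3 20 1 0 0 0 1" --pt "3 40 1 0 0 0 1" --pt "3 58 1 0 0 0 1" --pt "3 74 1 0 0 0 1" --pt "3 85 1 0 0 0 1"

```text
clock: 7.05
tool_pos: [0.5913, 0.1855, 0.2212]
eef_rot: [0.725, 0.689, 0.0, 0.0]
contact_force: [-1.1, -1.1, -2.0]
opening: 0.108
finger_force: 25.0
```

Request:
move_arm --pt "0 5 0 0 0 0 1" --pt "0 7 0 0 0 0 1" --pt "0 7 0 0 0 0 1" --pt "0 7 0 0 0 0 1"

```text
clock: 7.55
tool_pos: [0.597, 0.1854, 0.2207]
eef_rot: [0.724, 0.689, -0.0, -0.0]
contact_force: [0.0, -0.3, -1.6]
opening: 0.112
finger_force: 25.0
```

```bash
python3 - <<'E'
from h import *
plan((.5976,.187,.221,-2.6),(.5976,.187,.183,-2.6))
s=eyes.snapshot("scene");save(s,"s4");t=eyes.snapshot("top");save(t,"t4")
c=[cv2.resize(t["frame"][100:300,20:280],(390,300)),cv2.resize(s["frame"][0:130,290:459],(390,300))]
cv2.imwrite('pics/g4.png',np.clip(np.hstack(c)*1.5,0,255).astype(np.uint8)[:,:,::-1])
E
```

```text
t 7.55 tcp [0.597  0.1854 0.2207] yaz -2.9 q [-0.42  0.71  0.09  1.59 -0.08  0.84 -0.35] F [ 0.  -0.3 -1.6] open 0.112
[ 1.6  0.6 -0.3] [-0.  -0.  -0.3]
[ 1.6  0.6 37.7] [-0.  -0.  -0.3]
```

View pics/g4.png

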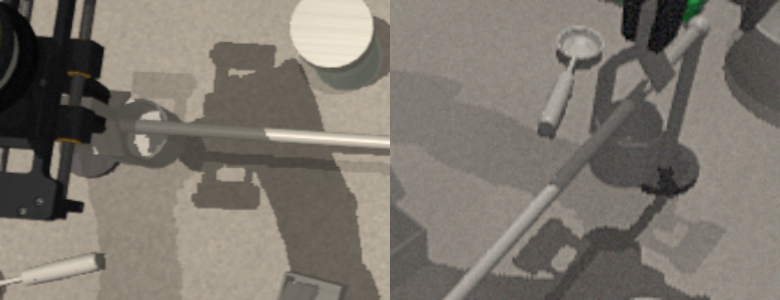

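The rail runs through the hook's mouth between lip and cup (scene crop about (630,90)). Lowering gently.

Request:
move_arm --pt "1.5 0.6 10 0 0 0 1" --pt "1.5 0.6 20 0 0 0 1" --pt "1.5 0.6 28 0 0 0 1" --pt "1.5 0.6 33 0 0 0 1" --pt "1.5 0.6 35 0 0 0 1"

```text
clock: 8.28
tool_pos: [0.598, 0.1867, 0.1852]
eef_rot: [0.725, 0.689, -0.0, -0.0]
contact_force: [-0.3, 0.2, -2.0]
opening: 0.113
finger_force: 25.0
```

Request:
move_arm --pt "0 0 0.7 0 0 0 1" --pt "0 0 1.4 0 0 0 1" --pt "0 0 1.4 0 0 0 1" --pt "0 0 1.4 0 0 0 1"

```text
clock: 8.78
tool_pos: [0.5982, 0.1868, 0.1845]
eef_rot: [0.725, 0.689, 0.0, 0.0]
contact_force: [-0.4, -0.5, -2.2]
opening: 0.114
finger_force: 25.0
```

```bash
python3 -c "
from h import *
plan((.5976,.187,.183,-2.6))"
```

```text
t 8.78 tcp [0.5982 0.1868 0.1845] yaz -2.9 q [-0.42  0.76  0.08  1.62 -0.08  0.77 -0.35] F [-0.4 -0.5 -2.2] open 0.114
[ 0.2 -0.6  1.5] [ 0.  -0.  -0.3]
```

Request:
move_arm --pt "0 0 0.7 0 0 0 1" --pt "0 0 1.2 0 0 0 1" --pt "0 0 1.2 0 0 0 1"

```text
clock: 9.15
tool_pos: [0.598, 0.1869, 0.184]
eef_rot: [0.725, 0.689, 0.0, -0.0]
contact_force: [-2.1, -0.9, 4.2]
opening: 0.113
finger_force: 25.0
```

Request:
move_arm --pt "0 0 0.7 0 0 0 1" --pt "0 0 0.7 0 0 0 1" --pt "0 0 0.7 0 0 0 1"

```text
clock: 9.52
tool_pos: [0.5981, 0.1869, 0.184]
eef_rot: [0.725, 0.689, 0.0, -0.0]
contact_force: [-2.9, -0.7, 8.6]
opening: 0.109
finger_force: 25.0
```

Request:
move_arm --pt "0 0 0.7 0 0 0 1" --pt "0 0 0.7 0 0 0 1" --pt "0 0 0.7 0 0 0 1"

```text
clock: 9.9
tool_pos: [0.5981, 0.1869, 0.1839]
eef_rot: [0.725, 0.689, 0.001, 0.0]
contact_force: [-5.1, -1.4, 12.8]
opening: 0.112
finger_force: 25.0
```

Request:
move_arm --pt "0 -0.6 -1.2 0 0 0 1" --pt "0 -1 -1.7 0 0 0 1" --pt "0 -1 -1.7 0 0 0 1"

```text
clock: 10.28
tool_pos: [0.597, 0.1869, 0.1831]
eef_rot: [0.725, 0.689, -0.0, -0.0]
contact_force: [-1.8, -0.1, -0.1]
opening: 0.112
finger_force: 25.0
```

```bash
python3 -c "
from h import *
plan((.5805,-.1976,.184,-2.6))"
```

```text
t 10.28 tcp [0.597  0.1869 0.1831] yaz -2.9 q [-0.42  0.76  0.08  1.63 -0.08  0.76 -0.35] F [-1.8 -0.1 -0.1] open 0.112
[-384.8    2.8   -0.9] [-0.  -0.  -0.3]
```

Seated, with the load now on the rail. Slide along it, checking forces.

Request:
move_arm --pt "-8 0 0 0 0 0 1" --pt "-24 0.1 0 0 0 0 1" --pt "-44 0.2 0 0 0 0 1" --pt "-64 0.3 0 0 0 0 1" --pt "-80 0.4 0 0 0 0 1"

```text
clock: 10.9
tool_pos: [0.5934, 0.104, 0.1833]
eef_rot: [0.725, 0.688, -0.0, 0.0]
contact_force: [-0.1, -0.1, -2.2]
opening: 0.108
finger_force: 25.0
```

```bash
python3 -c "
from h import *
plan((.5796,-.1976,.1831,-2.6))"
```

```text
t 10.9 tcp [0.5934 0.104  0.1833] yaz -3.0 q [-0.29  0.73  0.07  1.7  -0.07  0.72 -0.24] F [-0.1 -0.1 -2.2] open 0.108
[-302.     2.     0.6] [-0.   0.1 -0.4]
```

Request:
move_arm --pt "-10 0 0.5 0 0 0 1" --pt "-28 0.1 0.5 0 0 0 1" --pt "-50 0.3 0.5 0 0 -0.1 1" --pt "-72 0.4 0.5 0 0 -0.2 1" --pt "-90 0.5 0.5 0 0 -0.2 1"

```text
clock: 11.52
tool_pos: [0.5893, 0.0161, 0.1831]
eef_rot: [0.723, 0.69, 0.0, -0.0]
contact_force: [-0.7, 2.5, 0.4]
opening: 0.109
finger_force: 25.0
```

```bash
python3 -c "
from h import *
plan((.5796,-.1976,.1831,-2.6))"
```

```text
t 11.53 tcp [0.5893 0.0161 0.1831] yaz -2.7 q [-0.13  0.71  0.05  1.74 -0.05  0.69 -0.11] F [-0.7  2.5  0.4] open 0.109
[-2.139e+02  2.000e-01 -1.000e-01] [-0.  -0.  -0.1]
```

Request:
move_arm --pt "-12 0 0.2 0 0 0 1" --pt "-34 0 0.2 0 0 0 1" --pt "-56 0.1 0.2 0 0 0 1" --pt "-78 0.1 0.2 0 0 0 1" --pt "-95 0.1 0.2 0 0 0 1"

```text
clock: 12.15
tool_pos: [0.5852, -0.0775, 0.183]
eef_rot: [0.723, 0.691, 0.001, -0.001]
contact_force: [-1.9, 5.8, 5.7]
opening: 0.114
finger_force: 25.0
```

```bash
python3 -c "
from h import *
plan((.5796,-.1976,.1831,-2.6))"
```

```text
t 12.15 tcp [ 0.5852 -0.0775  0.183 ] yaz -2.6 q [ 0.04  0.71  0.03  1.74 -0.03  0.69  0.04] F [-1.9  5.8  5.7] open 0.114
[-1.202e+02 -1.000e-01 -3.000e-01] [ 0.  -0.1 -0. ]
```

Request:
move_arm --pt "-12 -0.3 -0.4 0 0 0 1" --pt "-34 -0.3 -0.4 0 0 0 1" --pt "-58 -0.3 -0.4 0 0 0 1" --pt "-80 -0.3 -0.4 0 0 0 1" --pt "-95 -0.3 -0.4 0 0 0 1"

```text
clock: 12.78
tool_pos: [0.5807, -0.1744, 0.1831]
eef_rot: [0.724, 0.69, 0.0, 0.001]
contact_force: [0.1, 2.5, 0.4]
opening: 0.11
finger_force: 25.0
```

```bash
python3 -c "
from h import *
plan((.5796,-.1976,.1831,-2.6))"
```

```text
t 12.78 tcp [ 0.5807 -0.1744  0.1831] yaz -2.7 q [ 0.21  0.73  0.01  1.69 -0.01  0.72  0.18] F [0.1 2.5 0.4] open 0.11
[-23.2   0.   -0. ] [ 0.1  0.  -0.1]
```

Request:
move_arm --pt "-8 0 0 0 0 0 1" --pt "-17 0 0 0 0 0 1" --pt "-23 0 0 0 0 0 1" --pt "-23 0 0 0 0 0 1" --pt "-23 0 0 0 0 0 1"

```text
clock: 13.4
tool_pos: [0.5796, -0.1968, 0.1832]
eef_rot: [0.724, 0.69, -0.0, 0.001]
contact_force: [2.7, -0.7, 0.3]
opening: 0.11
finger_force: 25.0
```

```bash
python3 - <<'E'
from h import *
plan((.5796,-.1976,.1831,-2.6))
u=np.array([.0452,.999]);o=np.array([.589,0])
for n in("scene","top"):
    s=eyes.snapshot(n);save(s,n[0]+"5")
    W=cloud(s).reshape(-1,3);W=W[~np.isnan(W[:,0])]
    def rep(k,q):
        if len(q)<10: return
        a=(q[:,:2]-o)@u;h,rad=cv2.minEnclosingCircle(q[:,:2].astype(np.float32))
        print(n,k,len(q),"along min/max",a.min().round(4),a.max().round(4),"mid",((a.min()+a.max())/2).round(4),"circ",np.round(h,4),round(rad,4),"circ along",((np.array(h)-o)@u).round(4))
    C=W[(abs(W[:,0]-.58)<.04)&(abs(W[:,1]+.198)<.05)]
    for a,b in((.056,.08),(.08,.108)): rep(("cup",a),C[(C[:,2]>a)&(C[:,2]<b)])
    J=W[(abs(W[:,0]-.698)<.05)&(abs(W[:,1]+.203)<.05)]
    rep("lid",J[(J[:,2]>.157)&(J[:,2]<.175)]);rep("jar",J[(J[:,2]>.03)&(J[:,2]<.15)])
a=cv2.imread("pics/s5.png");b=cv2.imread("pics/t5.png")
c=[cv2.resize(b[50:250,280:540],(390,300)),cv2.resize(a[110:310,180:440],(390,300))]
cv2.imwrite('pics/g5.png',np.clip(np.hstack(c)*1.5,0,255).astype(np.uint8))
E
```

```text
t 13.4 tcp [ 0.5796 -0.1968  0.1832] yaz -2.7 q [ 0.25  0.74  0.01  1.67 -0.01  0.74  0.21] F [ 2.7 -0.7  0.3] open 0.11
[-0.8  0.   0.1] [ 0.   0.1 -0.1]
scene ('cup', 0.056) 648 along min/max -0.2269 -0.1689 mid -0.1979 circ [ 0.5817 -0.1978] 0.0298 circ along -0.1979
scene ('cup', 0.08) 444 along min/max -0.2275 -0.1681 mid -0.1978 circ [ 0.5817 -0.1975] 0.0299 circ along -0.1977
scene lid 2416 along min/max -0.2401 -0.1572 mid -0.1986 circ [ 0.7003 -0.2037] 0.0418 circ along -0.1984
scene jar 1178 along min/max -0.24 -0.1875 mid -0.2138 circ [ 0.7053 -0.2137] 0.039 circ along -0.2083
top ('cup', 0.056) 102 along min/max -0.1892 -0.1666 mid -0.1779 circ [ 0.5766 -0.186 ] 0.0266 circ along -0.1864
top ('cup', 0.08) 123 along min/max -0.1849 -0.1664 mid -0.1757 circ [ 0.5756 -0.1803] 0.0273 circ along -0.1808
top lid 650 along min/max -0.1966 -0.1564 mid -0.1765 circ [ 0.701  -0.1925] 0.04 circ along -0.1873
top jar 450 along min/max -0.1845 -0.1579 mid -0.1712 circ [ 0.6853 -0.1764] 0.027 circ along -0.1719
```

View pics/g5.png

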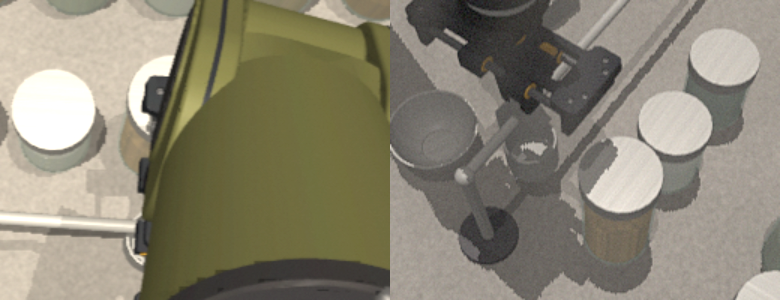

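Scene crop: the cup (530,150) hangs on the rail in front of the tall jar (622,200). It is about 0.6 mm off centre. A small correction, then release gradually.

Request:
move_arm --pt "-0.8 0 0 0 0 0 1" --pt "-0.8 0 0 0 0 0 1" --pt "-0.8 0 0 0 0 0 0.85" --pt "-0.8 0 0 0 0 0 0.8" --pt "-0.8 0 0 0 0 0 0.8" --newtons 5

```text
clock: 14.12
tool_pos: [0.5789, -0.1964, 0.1829]
eef_rot: [0.723, 0.69, -0.0, -0.0]
contact_force: [-0.1, 0.2, 0.3]
opening: 0.199
finger_force: 0.0
```

Request:
move_arm --pt "0 0 0 0 0 0 0.75" --pt "0 0 0 0 0 0 0.65" --pt "0 0 0 0 0 0 0.55" --pt "0 0 0 0 0 0 0.4" --pt "0 0 0 0 0 0 0.4"

```text
clock: 14.75
tool_pos: [0.5793, -0.1966, 0.1831]
eef_rot: [0.723, 0.69, 0.0, -0.0]
contact_force: [-0.5, 0.0, 0.1]
opening: 0.601
finger_force: 0.0
```

Request:
move_arm --pt "0 0 -10 0 0 0 0.4" --pt "0 0 -25 0 0 0 0.4" --pt "0 0 -50 0 0 0 0.4" --pt "0 0 -85 0 0 0 0.4" --pt "0 0 -120 0 0 0 0.4"

```text
clock: 15.38
tool_pos: [0.5794, -0.1966, 0.3055]
eef_rot: [0.723, 0.69, 0.0, 0.001]
contact_force: [0.5, 0.7, -0.5]
opening: 0.594
finger_force: 0.0
```

```bash
python3 -c "
from h import *
plan((.45,.05,.32,-2.6))"
```

```text
t 15.38 tcp [ 0.5794 -0.1966  0.3055] yaz -2.7 q [ 0.24  0.6   0.02  1.53 -0.01  1.01  0.21] F [ 0.5  0.7 -0.5] open 0.594
[ 240.3 -140.8  -14.8] [ 0.1  0.  -0.1]
```

Request:
move_arm --pt "40 -25 -10 0 0 0 0.4" --pt "85 -50 -15 0 0 0 0.4" --pt "130 -76 -15 0 0 0 0.4" --pt "180 -105 -15 0 0 0 0.4" --pt "220 -130 -15 0 0 0 0.4"

```text
clock: 16.0
tool_pos: [0.4589, 0.0313, 0.3194]
eef_rot: [0.723, 0.691, 0.001, 0.0]
contact_force: [0.1, 0.8, 0.6]
opening: 0.599
finger_force: 0.0
```

Request:
move_arm --pt "40 0 0 0 0 0 0.4" --pt "90 0 0 0 0 0 0.4" --pt "130 0 0 0 0 0 0.4" --pt "150 0 0 0 0 0 0.4" --pt "150 0 0 0 0 0 0.4"

```text
clock: 16.62
tool_pos: [0.4668, 0.1797, 0.3185]
eef_rot: [0.723, 0.691, 0.0, 0.0]
contact_force: [0.3, -0.1, -0.1]
opening: 0.602
finger_force: 0.0
```

```bash
cat > m.py <<'E'
from h import *
plan()
u=np.array([.0452,.999]);o=np.array([.589,0]);P=[]
for n in("scene","top","scene","top"):
    s=eyes.snapshot(n);save(s,n[0]+"6");W=cloud(s).reshape(-1,3);W=W[~np.isnan(W[:,0])]
    def rep(k,q):
        if len(q)<10: return
        a=(q[:,:2]-o)@u;h,rad=cv2.minEnclosingCircle(q[:,:2].astype(np.float32));rc=cv2.minAreaRect(q[:,:2].astype(np.float32)*1000)
        print(n,k,len(q),"mid",((a.min()+a.max())/2).round(4),"circ",np.round(h,4),round(rad,4),"circ along",((np.array(h)-o)@u).round(4),"rect",np.round(rc[0],1),np.round(rc[1],1),round(rc[2],1),"zmax",q[:,2].max().round(4))
    C=W[(abs(W[:,0]-.58)<.04)&(abs(W[:,1]+.198)<.05)]
    for a,b in((.056,.108),(.212,.24)): rep(("car",a),C[(C[:,2]>a)&(C[:,2]<b)])
    J=W[(abs(W[:,0]-.698)<.05)&(abs(W[:,1]+.203)<.05)]
    rep("lid",J[(J[:,2]>.157)&(J[:,2]<.175)])
    S=W[(abs(W[:,0]-.435)<.05)&(abs(W[:,1]-.04)<.04)]; rep("sq tab",S[S[:,2]>.1595][:400])
E
python3 m.py; python3 - <<'E'
import cv2,numpy as np
a=cv2.imread("pics/s6.png");b=cv2.imread("pics/t6.png")
c=[cv2.resize(b[50:310,180:518],(390,300)),cv2.resize(a[30:290,150:488],(390,300))]
cv2.imwrite('pics/g6.png',np.clip(np.hstack(c)*1.5,0,255).astype(np.uint8))
E
```

```text
t 16.62 tcp [0.4668 0.1797 0.3185] yaz -2.6 q [-0.45  0.42 -0.02  1.83  0.01  0.89 -0.52] F [ 0.3 -0.1 -0.1] open 0.602
scene ('car', 0.056) 1094 mid -0.1969 circ [ 0.5818 -0.1967] 0.0299 circ along -0.1968 rect [ 582.7 -196.9] [57.1 58.3] 23.0 zmax 0.1074
scene ('car', 0.212) 154 mid -0.1962 circ [ 0.5801 -0.196 ] 0.0137 circ along -0.1962 rect [ 580.8 -196.1] [26.4 11. ] 85.1 zmax 0.2215
scene lid 2417 mid -0.1985 circ [ 0.7003 -0.2035] 0.042 circ along -0.1983 rect [ 700.4 -203.9] [82.8 81.8] 11.6 zmax 0.1695
scene sq tab 77 mid 0.0331 circ [0.4364 0.0397] 0.0138 circ along 0.0327 rect [435.4  39.8] [26.9 11.5] 75.2 zmax 0.1662
top ('car', 0.056) 517 mid -0.1959 circ [ 0.5771 -0.1958] 0.0315 circ along -0.1961 rect [ 574.4 -191.8] [59.5 51.7] 50.7 zmax 0.1075
top ('car', 0.212) 188 mid -0.1958 circ [ 0.5778 -0.1955] 0.0134 circ along -0.1958 rect [ 578.4 -195.5] [25.5 10.1] 88.0 zmax 0.2209
top lid 2848 mid -0.1978 circ [ 0.6983 -0.2029] 0.042 circ along -0.1977 rect [ 697.9 -203.1] [82.2 82.1] 18.7 zmax 0.1685
top sq tab 160 mid 0.0333 circ [0.4343 0.0402] 0.0135 circ along 0.033
[... 379 characters left out ...]
 circ along -0.1983 rect [ 700.5 -203.8] [81.7 82.5] 40.4 zmax 0.1691
scene sq tab 79 mid 0.0327 circ [0.4368 0.0393] 0.0141 circ along 0.0324 rect [436.5  39.4] [27.8 11.4] 73.3 zmax 0.1659
top ('car', 0.056) 516 mid -0.1958 circ [ 0.5768 -0.1951] 0.0314 circ along -0.1954 rect [ 574.2 -191.8] [59.5 52.2] 51.4 zmax 0.1074
top ('car', 0.212) 184 mid -0.1957 circ [ 0.578  -0.1955] 0.0133 circ along -0.1958 rect [ 578.4 -195.4] [25.5 10.4] 88.4 zmax 0.2208
top lid 2842 mid -0.198 circ [ 0.6981 -0.2031] 0.0418 circ along -0.198 rect [ 698.1 -202.9] [82.2 82.4] 53.9 zmax 0.1689
top sq tab 166 mid 0.0333 circ [0.4339 0.0403] 0.0137 circ along 0.0333 rect [434.2  40.3] [26.2 10. ] 77.2 zmax 0.1661
```

View pics/g6.png

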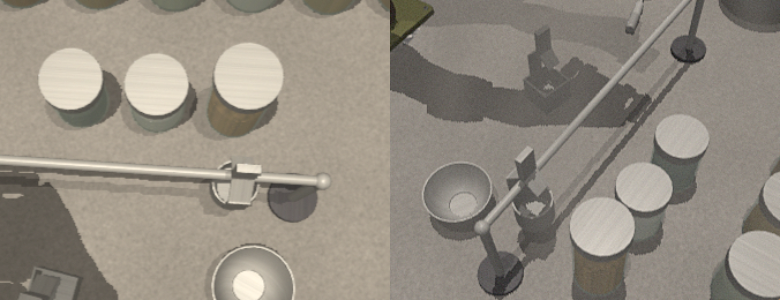

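The round carrier hangs level and still on the rail, about 2 mm from the jar's centre line, which is as fine as the calibration. The jar hasn't moved, and the square carrier stands where it did. Handing in.

```bash
python3 -c "
from plant import finish_job
print(finish_job())"
```

```text
the job is handed in; nothing more can be done
None
```

The round carrier was hooked on at the left end of the rail, slid along it and let go; it hangs still about 2 mm off the tall jar's centre by the cameras, with the square carrier and the jar unmoved, and I handed the job in at about 17 s.

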